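Make up a second parts kit like the finished one

TASK

One of the two trays holds a finished parts kit; the other is empty. From the components lying between them, pick out the four that match the kit in shape and size and stand each upright in the middle of the same compartment of the empty tray as its match has in the finished one (both trays have their card holder on the near side). Leave the finished kit as it is.

Things in the scene. Friction and masses are not known exactly. Their poses are not given: they have to be found in the camera images.
- cap: loose on the mat: large can capacitor standing upright: dark cylinder 36 mm in diameter and 58 mm tall (64 with the two bright screw terminals on its flat top); grip anywhere round it; about 85 g. Origin: centre of its underside, z up
- trafo: loose on the mat: mains transformer standing upright: dark laminated steel core 48 mm along its own x, 18 mm along y, 46 mm tall, with a pale tape-wrapped coil through it that sticks out to 34 mm along y (30 mm along x, from 10 to 38 mm up); bright foot tabs make it 58 mm long at the bottom. Grip the coil across y (34 mm); about 190 g. Origin: centre of its underside, z up
- sink: loose on the mat: tall aluminium heat sink standing upright: 42 mm along its own x, 26 mm along y (a 5 mm plate at -y with six upright fins to +y), 50 mm tall. Grip across y (26 mm); about 70 g. Origin: centre of its underside, z up
- socket: loose on the mat: ivory plastic twin panel socket standing on its 36 x 36 x 4 mm flange: body 32 mm along its own x and 24 mm along y up to 34 mm, then two round barrels of 20 mm side by side along x up to 50 mm. Grip the body across y (24 mm); about 45 g. Origin: centre of its underside, z up
- kit_cap: the same kind of part as cap, equal in shape and size, standing loose in one compartment of the finished kit. Origin: centre of its underside, z up
- kit_trafo: the same kind of part as trafo, equal in shape and size, standing loose in one compartment of the finished kit. Origin: centre of its underside, z up
- kit_sink: the same kind of part as sink, equal in shape and size, standing loose in one compartment of the finished kit. Origin: centre of its underside, z up
- kit_socket: the same kind of part as socket, equal in shape and size, standing loose in one compartment of the finished kit. Origin: centre of its underside, z up
- kit_tray: finished kit, a part in each compartment: 172 x 172 mm, fixed, grey plastic; 4 mm floor; outer walls and dividing cross 4 mm thick, top 12 mm above the mat; four 80 mm square compartments centred at x, y = +-42 mm. A white card holder marks the near side (-x). Origin: centre of the underside; x points away from the card holder, y left seen from it; yaw within 15 degrees
- empty_tray: the empty tray: 172 x 172 mm, fixed, grey plastic; 4 mm floor; outer walls and dividing cross 4 mm thick, top 12 mm above the mat; four 80 mm square compartments centred at x, y = +-42 mm. A white card holder marks the near side (-x). Origin: centre of the underside; x points away from the card holder, y left seen from it; yaw within 15 degrees

How it is judged:
By the outcome, as a careful person would: the job done as asked, in the order asked, and still so for the second after the job is handed in, with the robot touching nothing.
It also fails if it takes over 102 s, if anything falls off the work surface, if the arm or the gripper's body presses on something with over 40 N, if the wrist force passes 120 N, or if a joint passes its speed limit or range.

ROBOT

A 7-joint arm with a two-finger parallel gripper is mounted at the origin on the work surface. World frame = base frame: x ahead of the robot, y to its left, z up, the work surface at z = 0. Lengths are in m, angles in rad, forces in N, time in s.
With the tool pointing down it reaches from about 0.425 to 0.925 m from the base axis. Payload 6.8 kg.
Tool frame: the origin (TCP) lies at the very end of the fingers, on their centre line; the grasp point (between the pads) lies 19 mm behind it; z points along the fingers, y is the line along which they close (so a half turn about z gives the same grasp; the last joint's range is limited). The gripper opens to 85 mm and grips with 20 to 120 N. Pads are 22 mm wide; open, the fingers measure 114 mm over their backs; the gripper's body (76 mm by 85 mm) begins 54 mm behind the grasp point. The pads swing forward as they close: fully open they stand 13 mm farther back than shut.
Start: joints at [1.083, 0.477, 0.022, 1.555, -0.011, 1.109, -0.083], TCP at [0.25, -0.627, 0.231] pointing down, gripper open.
Joint ranges: [-2.96, 2.96], [-0.34, 2.1], [-1.41, 1.46], [0.24, 2.44], [-1.37, 4.51], [0.17, 1.92], [-2.96, 2.96]. Speed limits (rad/s): [2.39, 2.39, 3.14, 3.14, 3.14, 3.14, 3.14].

INTERFACE

Orientations are given as a unit quaternion [w, x, y, z].
In Python, from station import bot, imaging gives the robot as it stands (bot), with the cameras (imaging).
- The arm moves only by the tool send_path, called after "Request:" by a JSON object that holds its "op" and its "data". Schema: {"type":"object","properties":{"plan":{"type":"string"},"force":{"type":"number"},"only":{"type":"string"},"quiet":{"type":"boolean"},"lines":{"type":"string"}},"required":["plan"],"additionalProperties":false}. plan is a string of 1 to 20 rows, parted by semicolons, with the numbers parted by spaces; each row has 5 numbers: dx, dy, dz in shares of 1 m (1.0 is 1 m), then a turn about the tool's z in parts of the range, where 1.0 means 4 rad, then the opening from 0.0 (shut) to 1.0 (fully open); each row shifts and turns the commanded pose from where the row before left it, along the tool's axes as they then stand; what a row does not reach is not made up. A row lasts 1/10 s, in which the tool goes at most 0.05 m and 0.15 rad, less where a joint would pass 70% of its speed; a pose out of reach is approached as far as the arm can. The fingers move at their own pace and stop on an object; force is the grip in N (left out, the last holds). Time passes only in rows, so rows that do not move let the fingers close. The tool returns the time, the measured TCP pose, the force, the opening and the grip force at its end. only (a regular expression) keeps the lines of the reply that match it, lines (a string "A,B") keeps lines A to B, and quiet returns only ok. Input that does not fit is refused with a message, and nothing moves.
- bot.get_obs(): the state, without advancing time (a new reading comes with each control period).
- imaging.read_camera(name): name is "side" or "top"; returns the picture (400x640x3 uint8, blue, green, red); there is no depth.
- imaging.camera_info(name): a dict with "vertical_fov" (degrees; the focal length in pixels is half the picture's height over the tangent of half this angle, whatever the lens; pixels are square), "cx", "cy" (the principal point, pixels), "view" (4x4, takes a point from world to camera coordinates). Camera axes: x right, y up, looking along -z (the intrinsics and any distortion apply to the point x, -y, -z); pixel columns grow to the right and rows downward; lengths in m; the calibration is good to about 2 mm. A picture is of the moment at which its call begins. camera_info takes no time and is no camera call.
- bot.hand_in(): hands the job in; it is judged then, once.
The state is a dict: "t": time; "q": joint angles; "joint_vel": joint speeds; "joint_torque": joint torques, N m; "eef_pos": TCP position; "tool_rot": TCP orientation; "contact_force": force on the tool from outside, world axes, zero at the start; "torque": the same for the moment, N m; "gripper_width": opening from 0.0 (shut) to 1.0 (fully open); "grasp_force": force on a finger pad.
Only numpy, scipy, OpenCV 4.12 (cv2) and the standard library are available. Lean on these libraries where they do the work, as an engineer would, in place of code of your own. Each camera call takes 0.05 s, during which the arm holds its last target. There are 200 camera calls.

## Working session

There is one attempt and no reset: what is moved stays moved. The work goes in short steps, Python scripts to look and compute and a tool call to move; the robot and the scene stay as the last step left them, time stands still between calls to the robot, and variables do not carry over. Pictures are saved under pics/ and viewed, at most 14 in all, crops included, and the job is handed in when it is done.

```bash
ls; mkdir -p pics
```

Run:
```python
from station import bot, imaging
import cv2,numpy as np
for n in("side","top"):
    im=imaging.read_camera(n);cv2.imwrite(f"pics/{n}0.png",im);i=imaging.camera_info(n);print(n,i)
o=bot.get_obs();print(o["t"],o["eef_pos"],o["tool_rot"])
```

```text
pics
station.py
side {'vertical_fov': 53.82600933417596, 'cx': 314.59830012064054, 'cy': 200.99180103877853, 'view': array([[ 0.97610335, -0.21641871, -0.01962608, -0.53210331],
       [ 0.12920791,  0.50539094,  0.85316195, -0.11088568],
       [-0.17472137, -0.83531008,  0.52127681, -0.9009861 ],
       [ 0.        ,  0.        ,  0.        ,  1.        ]])}
top {'vertical_fov': 43.45096143153886, 'cx': 321.2687695525241, 'cy': 206.3191528973946, 'view': array([[-0.0136652 , -0.99989593, -0.00462594,  0.00251103],
       [ 0.99820592, -0.01391153,  0.05823589, -0.56992558],
       [-0.05829418, -0.00382184,  0.99829213, -1.41086511],
       [ 0.        ,  0.        ,  0.        ,  1.        ]])}
0.1 [ 0.25003011 -0.62640398  0.23038765] [-8.18899891e-04  9.82021165e-01  1.88768929e-01 -2.29682318e-04]
```

View pics/top0.png

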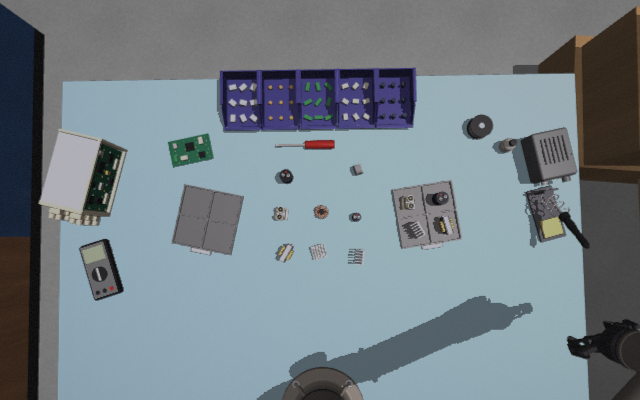

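View pics/side0.png

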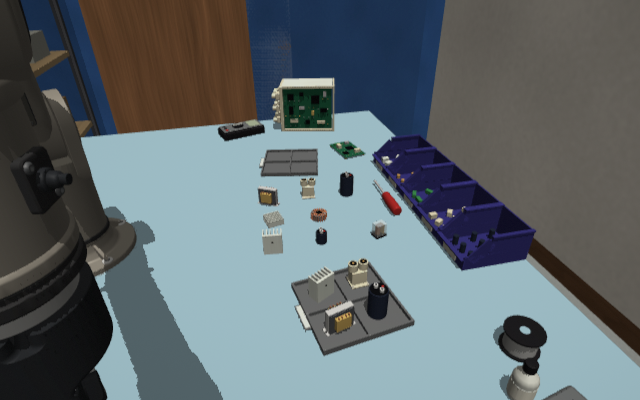

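The top view shows the empty tray at (208,220) and the kit at (426,214). Loose parts are the cap (287,176), socket (280,214), trafo (286,253) and tall sink (356,256). The decoys are a short sink (317,251), toroid (321,212), small cap (356,217) and small block (358,170). I'll enlarge both views.

Run:
```python
import cv2
t=cv2.imread("pics/top0.png");s=cv2.imread("pics/side0.png")
cv2.imwrite("pics/t1.png",cv2.resize(t[155:275,260:380],None,fx=5,fy=5,interpolation=cv2.INTER_CUBIC))
cv2.imwrite("pics/t2.png",cv2.resize(t[170:260,385:470],None,fx=6,fy=6,interpolation=cv2.INTER_CUBIC))
cv2.imwrite("pics/s1.png",cv2.resize(s[165:265,250:400],None,fx=5,fy=5,interpolation=cv2.INTER_CUBIC))
```

```text
(no output)
```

View pics/t1.png

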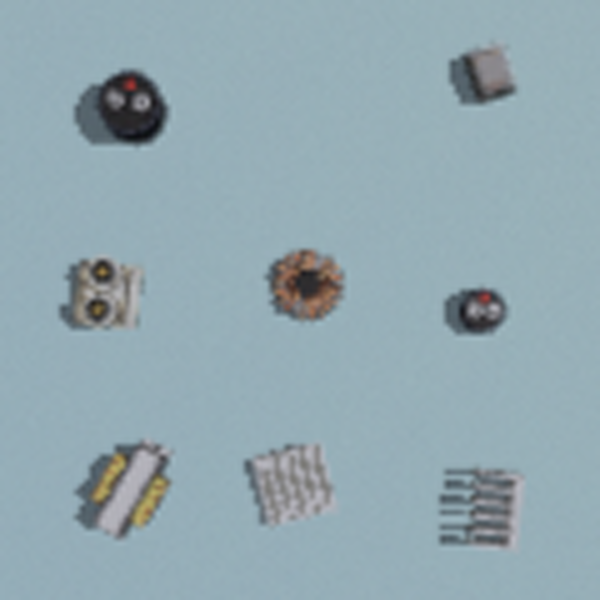

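View pics/t2.png

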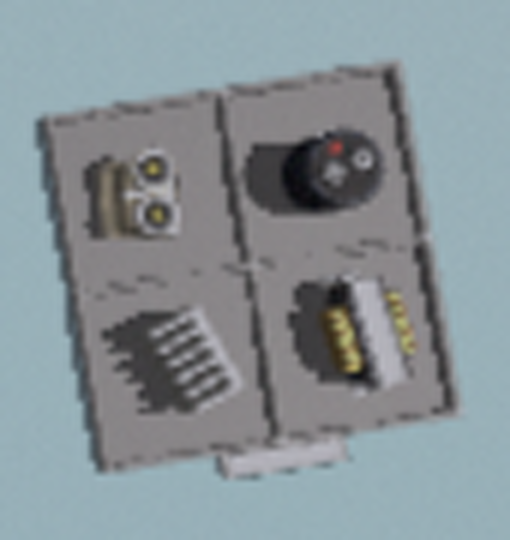

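View pics/s1.png

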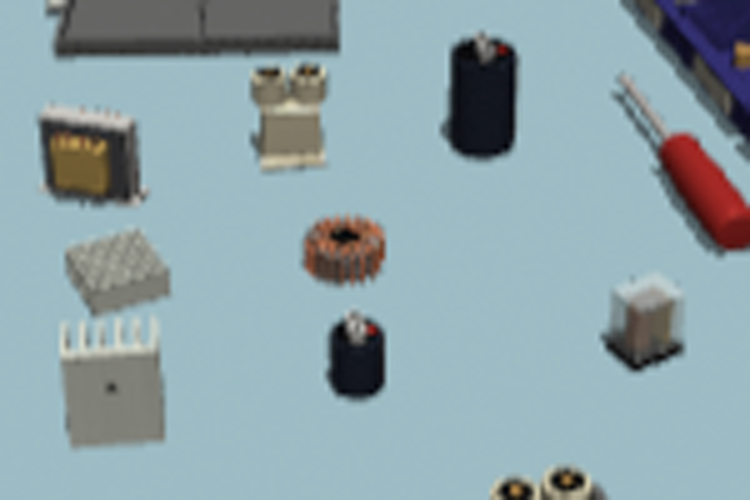

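The crops confirm the layout. Kit compartments are far-left socket, far-right cap, near-left sink and near-right trafo. The tall sink is at crop (495,508), with its plate towards -y. Trafo, socket and large cap match in the left column. Next I'll measure with masks in both views.

Create h.py:
```python
import cv2,numpy as np
from station import bot, imaging
class Cam:
    def __init__(s,n):
        i=imaging.camera_info(n);s.V=np.array(i["view"]);s.f=200/np.tan(np.radians(i["vertical_fov"])/2);s.c=np.array([i["cx"],i["cy"]])
        s.R=s.V[:3,:3];s.o=-s.R.T@s.V[:3,3]
    def ray(s,p):
        d=(np.asarray(p,float)-s.c)/s.f;v=s.R.T@np.array([d[0],-d[1],-1]);return v/np.linalg.norm(v)
    def plane(s,p,z):
        v=s.ray(p);return s.o+v*(z-s.o[2])/v[2]
    def px(s,X):
        q=s.R@np.asarray(X)+s.V[:3,3];return s.c+s.f*np.array([q[0],-q[1]])/-q[2]
T,S=Cam("top"),Cam("side")
def tri(pt,ps):
    a,b=T.ray(pt),S.ray(ps);k=np.linalg.lstsq(np.c_[a,-b],S.o-T.o,rcond=None)[0]
    A,B=T.o+k[0]*a,S.o+k[1]*b;return (A+B)/2,np.linalg.norm(A-B)
def mask(im):   # not mat-blue (shadows keep the mat's ratio)
    f=cv2.GaussianBlur(im,(3,3),0).astype(float);return ((f[...,0]<1.13*f[...,2]+4)).astype(np.uint8)
def blob(m,p,r=25):
    n,l,st,ce=cv2.connectedComponentsWithStats(m);best=[i for i in range(1,n) if st[i,4]>25];
    i=min(best,key=lambda i:np.hypot(*(ce[i]-p)));c=(l==i).astype(np.uint8)
    return c,st[i],ce[i]
```

Run:
```python
from h import *
np.set_printoptions(precision=4,suppress=True)
t=cv2.imread("pics/top0.png");s=cv2.imread("pics/side0.png")
for p in[(300,190),(271,180),(287,176),(208,205)]:print(p,t[p[1],p[0]])
print(s[200,310],s[260,310],T.o,S.o)
mt,ms=mask(t),mask(s)
P={"cap":((287,176),(346,184)),"socket":((280,214),(308,188)),"trafo":((286,253),(268,196)),"sink":((356,256),(272,242)),"scap":((356,217),(321,236)),"etray":((208,220),(291,162)),"ktray":((426,214),(352,305))}
for k,(a,b) in P.items():
    ca,sa,ea=blob(mt,a);cb,sb,eb=blob(ms,b)
    def hc(c):
        q=cv2.findContours(c,0,1)[0];h=cv2.convexHull(max(q,key=cv2.contourArea));M=cv2.moments(h);return np.array([M["m10"]/M["m00"],M["m01"]/M["m00"]]),h
    ha,A=hc(ca);hb,B=hc(cb)
    X,e=tri(ha,hb);print(k,sa,sb,ha,hb,"tri",X,e, "at z/2:",T.plane(ha,{"cap":.03,"socket":.025,"trafo":.023,"sink":.025}.get(k,.01)),cv2.minAreaRect(A))
v=np.hstack([cv2.resize(mt[150:280,160:480]*255,None,fx=1.5,fy=1.5),cv2.resize(ms[140:335,250:420]*255,(170,195))]);cv2.imwrite("pics/m.png",v)
```

```text
(300, 190) [184 175 150]
(271, 180) [184 175 150]
(287, 176) [139 133 134]
(208, 205) [111 108 110]
[196 187 157] [196 188 157] [ 0.4867 -0.0108  1.4417] [ 0.3763 -0.8117  0.5538]
cap [280 169  12  13 106] [342 171  11   7  47] [285.4198 175.2152] [346.8984 174.2927] tri [0.6555 0.0924 0.0602] 0.0009887748992043592 at z/2: [0.6587 0.0948 0.03  ] ((285.5, 175.5), (11.31370735168457, 9.899494171142578), 45.0)
socket [274 206  15  15 194] [300 177  16  23 310] [280.9209 213.2542] [307.7227 187.8803] tri [0.551  0.1091 0.0239] 0.0008639050625747262 at z/2: [0.5514 0.1089 0.025 ] ((281.0, 213.0), (14.0, 14.0), 90.0)
trafo [277 243  18  20 234] [258 186  22  21 365] [285.5889 252.3053] [267.9741 195.8863] tri [0.4406 0.0971 0.0217] 0.001056114820041194 at z/2: [0.4412 0.0969 0.023 ] ((285.5, 252.00001525878906), (14.310833930969238, 20.124608993530273), 26.56505012512207)
sink [354 249  11  16 160] [262 210  22  45 763] [358.9509 256.4667] [272.4371 232.6607] tri [ 0.4278 -0.1077  0.0479] 6.768599998924024e-05 at z/2: [ 0.4268 -0.1093  0.025 ] ((359.0, 256.5), (15.0, 10.0), 90.0)
scap [352 212   9   9  56] [318 227   8   8  46] [356.007  216.3228] [321.2763 230.4254] tri [ 0.539  -0.1026  0.0309] 0.0010180539352560368 at z/2: [ 0.5403 -0.104   0.01  ] ((355.8846130371094, 216.576904296875), (7.488452911376953, 8.043152809143066), 56.3099365234375)
etray [ 172  184   71   71 3774] [ 259  149   59   27 1475] [206.8579 220.3071] [289.1301 162.2982] tri [0.5342 0.3237 0.0028] 0.0017674817880900591 at z/2: [0.5348 0.3219 0.01  ] ((206.6985626220703, 221.08663940429688), (60.8823356628418, 65.21589660644531), 12.264774322509766)
ktray [ 392  179   71   71 3879] [ 291  258  123   97 6838] [426.8794 214.9728] [347.1922 305.3248] tri [ 0.5406 -0.3076  0.0014] 0.0022301083940329354 at z/2: [ 0.5414 -0.3061  0.01  ] ((427.0540771484375, 215.8243408203125), (65.43079376220703, 61.978416442871094), 80.53767395019531)
```

Create m.py:
```python
from h import *
np.set_printoptions(precision=4,suppress=True)
K=6
def sub(im,x0,y0,x1,y1,f):
    c=cv2.resize(im[y0:y1,x0:x1],None,fx=K,fy=K,interpolation=cv2.INTER_CUBIC);m=f(c.astype(float)).astype(np.uint8)
    m=cv2.morphologyEx(m,cv2.MORPH_OPEN,np.ones((5,5)))
    h=cv2.convexHull(max(cv2.findContours(m,0,1)[0],key=cv2.contourArea))[:,0].astype(np.float32)
    h=(h+.5)/K-.5+[x0,y0];h=h.astype(np.float32);M=cv2.moments(h);return h,np.array([M["m10"],M["m01"]])/M["m00"]
nb=lambda c:c[...,0]<1.1*c[...,2]
dark=lambda t:(lambda c:c.max(2)<t)
def rect(h,z):
    w=np.array([T.plane(p,z)[:2] for p in h],np.float32)*1000;(c,s,a)=cv2.minAreaRect(w);return np.array(c),np.array(s),a
```

Run:
```python
from m import *
t=cv2.imread("pics/top0.png");s=cv2.imread("pics/side0.png")
for p in[(278,178),(290,180),(283,170)]:print(p,t[p[1],p[0]])
h,a=sub(t,270,160,305,192,dark(75));h2,b=sub(s,330,165,365,202,dark(75));print("cap",tri(a,b),T.plane(a,.03),h.min(0),h.max(0),h2.min(0),h2.max(0))
h,a=sub(t,267,200,295,226,nb);h2,b=sub(s,295,172,322,203,nb);print("socket",tri(a,b),T.plane(a,.025),rect(h,.04))
h,a=sub(t,270,238,300,268,nb);h2,b=sub(s,252,178,284,211,nb);print("trafo",tri(a,b),T.plane(a,.023),rect(h,.03))
h,a=sub(t,270,238,300,268,lambda c:(c.min(2)>135)&(c[...,0]<1.1*c[...,2]));print(" core",rect(h,.046))
h,a=sub(t,345,244,372,270,nb);h2,b=sub(s,255,227,290,258,nb);print("sink",tri(a,b),T.plane(a,.025),rect(h,.05),h2.min(0),h2.max(0))
g=lambda c:(abs(c[...,0]-c[...,2])<15)&(c.max(2)<140)
for n,r,q in(("et",(165,175,250,260),(255,142,325,182)),("kt",(385,170,470,256),(285,250,420,360))):
    h,a=sub(t,*r,g);h2,b=sub(s,*q,g);print(n,tri(a,b),rect(h,.012),T.plane(a,.012))
```

```text
(278, 178) [109 100  85]
(290, 180) [28 21 19]
(283, 170) [53 47 47]
cap (array([0.6554, 0.0944, 0.0282]), np.float64(0.0014569842898461206)) [0.6559 0.0941 0.03  ] [279.0833 169.25  ] [292.25   182.9167] [339.25 172.75] [352.4167 195.9167]
socket (array([0.5507, 0.1088, 0.0245]), np.float64(0.001332717015149188)) [0.5513 0.1086 0.025 ] (array([550.9939, 107.3367]), array([37.4034, 40.9967]), 82.00890350341797)
trafo (array([0.4407, 0.0967, 0.0226]), np.float64(0.0017327516245937325)) [0.4416 0.0966 0.023 ] (array([442.4044,  95.9295]), array([37.5512, 56.3445]), 59.86252212524414)
 core (array([440.6212,  96.4404]), array([12.6069, 49.9818]), 59.02907943725586)
sink (array([ 0.4256, -0.1092,  0.0269]), np.float64(0.0008185848863237115)) [ 0.4259 -0.1094  0.025 ] (array([ 427.7879, -106.9876]), array([26.9466, 42.1853]), 83.2066650390625) [261.5833 228.0833] [282.4167 253.9167]
et (array([0.5352, 0.3233, 0.0022]), np.float64(0.0018962487926093724)) (array([534.0071, 321.6992]), array([174.1895, 180.7836]), 77.50389099121094) [0.5358 0.3209 0.012 ]
kt (array([ 0.5432, -0.3066, -0.0053]), np.float64(0.002985724898107045)) (array([ 543.9957, -303.4416]), array([174.2459, 174.3226]), 8.327709197998047) [ 0.544  -0.3034  0.012 ]
```

Run:
```python
from m import *
t=cv2.imread("pics/top0.png")
c=np.array([534,321.])/1000;R=lambda a:np.array([[np.cos(a),-np.sin(a)],[np.sin(a),np.cos(a)]]);r=R(np.radians(-12.5))
x0,y0,k=168,180,7
v=cv2.resize(t[y0:y0+80,x0:x0+80],None,fx=k,fy=k,interpolation=cv2.INTER_CUBIC)
for q in[(0,0),(86,86),(86,-86),(-86,86),(-86,-86),(42,42),(42,-42),(-42,42),(-42,-42)]:
    w=c+r@np.array(q)/1000;p=T.px([*w,.012 if abs(q[0])!=42 else .004]);print(q,w)
    cv2.circle(v,tuple(int(z) for z in (p-[x0,y0]+.5)*k),3,(0,0,255),-1)
cv2.imwrite("pics/et.png",v)
```

```text
(0, 0) [0.534 0.321]
(86, 86) [0.6366 0.3863]
(86, -86) [0.5993 0.2184]
(-86, 86) [0.4687 0.4236]
(-86, -86) [0.4314 0.2557]
(42, 42) [0.5841 0.3529]
(42, -42) [0.5659 0.2709]
(-42, 42) [0.5021 0.3711]
(-42, -42) [0.4839 0.2891]
```

View pics/et.png

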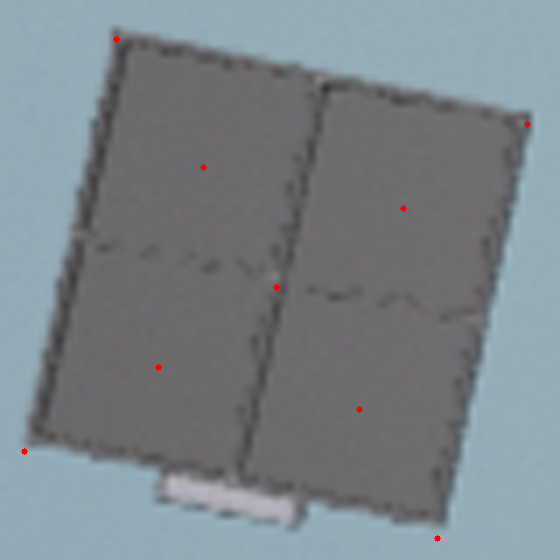

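The overlay sits about 10 crop px low against the visible corners (118,30), (530,115), (445,527), (30,440). Correcting for that puts the tray centre at about (0.538, 0.319) with yaw -12°. Now I'll work out the moves, starting with the sink.

Create g.py:
```python
import sys,numpy as np
from station import bot, imaging
from scipy.spatial.transform import Rotation as Ro
def go(x,y,z,phi):
    o=bot.get_obs();w=o["tool_rot"];R=Ro.from_quat([*w[1:],w[0]]).as_matrix()
    h=np.arctan2(R[1,0],R[0,0]);turn=(h-np.radians(phi)+np.pi)%(2*np.pi)-np.pi
    p=np.radians(phi);X=np.array([np.cos(p),np.sin(p)]);Y=np.array([np.sin(p),-np.cos(p)])
    d=np.array([x,y])-o["eef_pos"][:2]
    print("pose",np.round(o["eef_pos"],4),"phi",round(np.degrees(h),1),"tilt",round(R[2,2],4),"| turn",round(turn,3),"dx",round(X@d,4),"dy",round(Y@d,4),"dz",round(o["eef_pos"][2]-z,4))
if __name__=="__main__":go(*map(float,sys.argv[1:]))
```

```bash
python3 g.py .426 -.109 .15 -6
```

```text
pose [ 0.25   -0.6264  0.2304] phi 21.8 tilt -1.0 | turn 0.485 dx 0.1209 dy -0.533 dz 0.0804
```

Careful with the scale: turns go in shares of 4 rad. That gives: 0.121 rad is 0.0303.

Request:
{"op": "send_path", "data": {"plan": "0 0 0 0.0303 0.8;0 0 0 0.0303 0.8;0 0 0 0.0303 0.8;0 0 0 0.0305 0.8;0.0093 -0.041 0 0 0.8;0.0093 -0.041 0 0 0.8;0.0093 -0.041 0 0 0.8;0.0093 -0.041 0 0 0.8;0.0093 -0.041 0 0 0.8;0.0093 -0.041 0 0 0.8;0.0093 -0.041 0 0 0.8;0.0093 -0.041 0 0 0.8;0.0093 -0.041 0.01 0 0.8;0.0093 -0.041 0.02 0 0.8;0.0093 -0.041 0.02 0 0.8;0.0093 -0.041 0.02 0 0.8;0.0093 -0.041 0.01 0 0.8", "force": 40}}

```text
t: 1.8
eef_pos: [0.4256, -0.1079, 0.1498]
tool_rot: [-0.0, 0.999, -0.053, -0.001]
contact_force: [0.6, -0.7, 0.2]
gripper_width: 0.8
grasp_force: 0.0
```

```bash
python3 g.py .426 -.109 .015 -6
```

```text
pose [ 0.4256 -0.1079  0.1498] phi -6.0 tilt -1.0 | turn -0.001 dx 0.0005 dy 0.0011 dz 0.1348
```

Request:
{"op": "send_path", "data": {"plan": "0 0.001 0.03 0 0.7;0 0 0.03 0 0.7;0 0 0.03 0 0.7;0 0 0.025 0 0.7;0 0 0.02 0 0.7;0 0 0 0 0.7;0 0 0 0 0;0 0 0 0 0;0 0 0 0 0;0 0 0 0 0;0 0 0 0 0;0 0 0 0 0", "force": 40}}

```text
t: 3.0
eef_pos: [0.4273, -0.1107, 0.0174]
tool_rot: [0.0, 0.999, -0.053, 0.001]
contact_force: [-0.4, -0.7, 7.9]
gripper_width: 0.298
grasp_force: 39.9
```

```bash
python3 g.py .506 .369 .15 -12
```

```text
pose [ 0.4273 -0.1107  0.0174] phi -6.0 tilt -1.0 | turn 0.104 dx -0.0228 dy -0.4856 dz -0.1326
```

Scaled: 0.052 rad is 0.013.

Request:
{"op": "send_path", "data": {"plan": "0 0 -0.01 0 0;0 0 -0.03 0 0;0 0 -0.04 0 0;0 0 -0.04 0 0;-0.001 -0.02 -0.013 0.013 0;-0.001 -0.03 0 0.013 0;-0.001 -0.04 0 0 0;-0.002 -0.04 0 0 0;-0.003 -0.04 0 0 0;-0.003 -0.04 0 0 0;-0.003 -0.04 0 0 0;-0.003 -0.04 0 0 0;-0.003 -0.04 0 0 0;-0.003 -0.04 0 0 0;0 -0.04 0 0 0;0 -0.04 0 0 0;0 -0.04 0 0 0;0 -0.03 0 0 0;0 0 0 0 0", "force": 40}}

```text
t: 4.9
eef_pos: [0.5071, 0.4085, 0.1502]
tool_rot: [-0.002, 0.995, -0.102, -0.0]
contact_force: [-0.8, 0.2, -0.3]
gripper_width: 0.295
grasp_force: 39.6
```

```bash
python3 g.py .506 .369 .021 -12
```

Run:
```python
from m import *
t=imaging.read_camera("top");s=imaging.read_camera("side");cv2.imwrite("pics/t3.png",t);cv2.imwrite("pics/s3.png",s)
a=cv2.resize(s[80:230,200:400],None,fx=3,fy=3,interpolation=cv2.INTER_CUBIC);cv2.imwrite("pics/s3c.png",a)
```

```text
pose [0.5071 0.4085 0.1502] phi -11.7 tilt -1.0 | turn 0.005 dx 0.0072 dy 0.0389 dz 0.1292
```

View pics/s3c.png

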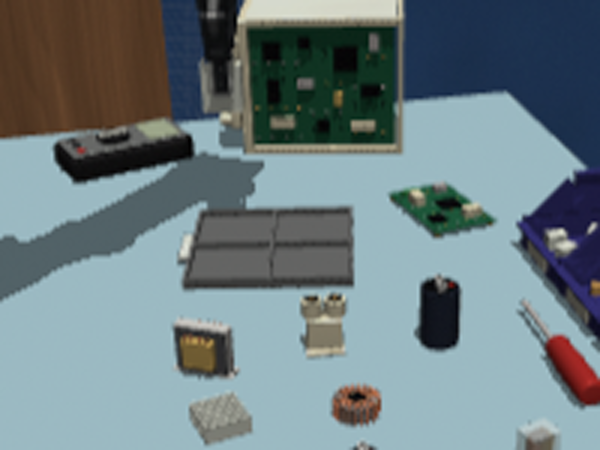

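The side crop shows the sink upright in the fingers at about (220,80). I'll move it over and lower it.

Scaled: 0.005 rad is 0.0013.

Request:
{"op": "send_path", "data": {"plan": "0.0035 0.02 0 0.0013 0;0.0035 0.019 0 0 0;0 0 0.03 0 0;0 0 0.04 0 0;0 0 0.035 0 0;0 0 0.015 0 0;0 0 0.006 0 0;0 0 0.0025 0 0;0 0 0 0 0;0 0 0 0 0", "force": 40}}

```text
t: 6.0
eef_pos: [0.5079, 0.3645, 0.0224]
tool_rot: [-0.001, 0.994, -0.107, 0.001]
contact_force: [0.7, 0.6, -1.2]
gripper_width: 0.296
grasp_force: 39.5
```

```bash
python3 g.py .506 .369 .021 -12
```

```text
pose [0.5079 0.3645 0.0224] phi -12.3 tilt -1.0 | turn -0.005 dx -0.0028 dy -0.004 dz 0.0014
```

Request:
{"op": "send_path", "data": {"plan": "-0.0025 -0.004 0.0005 0 0;0 0 0.0015 0 0;0 0 0 0 0.35;0 0 0 0 0.5;0 0 0 0 0.55;0 0 0 0 0.55;0 0 -0.02 0 0.55;0 0 -0.04 0 0.55;0 0 -0.04 0 0.55;0 0 -0.03 0 0.55", "force": 40}}

```text
t: 7.0
eef_pos: [0.5057, 0.3687, 0.1511]
tool_rot: [-0.001, 0.994, -0.107, 0.001]
contact_force: [0.8, 0.2, -0.9]
gripper_width: 0.552
grasp_force: 0.0
```

```bash
python3 g.py .441 .0965 .15 -31
```

```text
pose [0.5057 0.3687 0.1511] phi -12.3 tilt -1.0 | turn 0.327 dx 0.0848 dy 0.2667 dz 0.0011
```

Scaled: 0.109 rad is 0.0273.

Request:
{"op": "send_path", "data": {"plan": "0 0 0 0.0273 0.8;0 0 0 0.0273 0.8;0 0 0 0.0273 0.8;0.0106 0.0333 0 0 0.8;0.0106 0.0333 0 0 0.8;0.0106 0.0333 0 0 0.8;0.0106 0.0333 0 0 0.8;0.0106 0.0333 0 0 0.8;0.0106 0.0333 0 0 0.8;0.0106 0.0333 0 0 0.8;0.0106 0.0333 0 0 0.8;0 0 0 0 0.8", "force": 40}}

```text
t: 8.2
eef_pos: [0.4392, 0.0913, 0.1484]
tool_rot: [0.001, 0.963, -0.27, -0.001]
contact_force: [0.7, -0.4, 0.3]
gripper_width: 0.798
grasp_force: 0.0
```

```bash
python3 g.py .441 .0965 .008 -31
```

Run:
```python
from m import *
t=imaging.read_camera("side");cv2.imwrite("pics/s4.png",t)
a=cv2.resize(t[80:230,200:400],None,fx=3,fy=3,interpolation=cv2.INTER_CUBIC);cv2.imwrite("pics/s4c.png",a)
```

```text
pose [0.4392 0.0913 0.1484] phi -31.4 tilt -1.0 | turn -0.006 dx -0.0011 dy -0.0054 dz 0.1404
```

View pics/s4c.png

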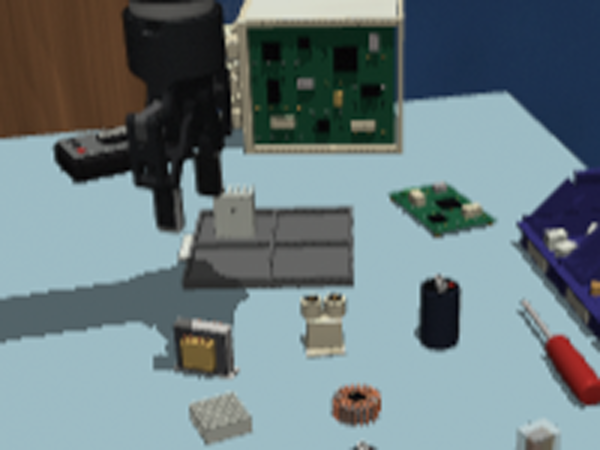

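The sink stands upright at about (236,215) in the near-left compartment. Next is the trafo.

Scaled: -0.006 rad is -0.0015.

Request:
{"op": "send_path", "data": {"plan": "-0.001 -0.005 0.02 -0.0015 0.8;0 0 0.03 0 0.7;0 0 0.03 0 0.7;0 0 0.03 0 0.7;0 0 0.02 0 0.7;0 0 0.01 0 0.7;0 0 0 0 0.7;0 0 0 0 0;0 0 0 0 0;0 0 0 0 0;0 0 0 0 0;0 0 0 0 0", "force": 60}}

```text
t: 9.45
eef_pos: [0.4433, 0.1012, 0.0099]
tool_rot: [-0.001, 0.964, -0.264, 0.001]
contact_force: [-1.8, -0.7, 8.4]
gripper_width: 0.389
grasp_force: 60.3
```

```bash
python3 g.py .488 .287 .14 -12
```

```text
pose [0.4433 0.1012 0.0099] phi -30.7 tilt -1.0 | turn -0.326 dx 0.0051 dy -0.191 dz -0.1301
```

Scaled: -0.109 rad is -0.0273.

Request:
{"op": "send_path", "data": {"plan": "0 0 -0.01 0 0;0 0 -0.03 0 0;0 0 -0.04 0 0;0 0 -0.04 0 0;0 0 -0.01 -0.0273 0;0 0 0 -0.0273 0;0 0 0 -0.0273 0;0.0008 -0.0318 0 0 0;0.0008 -0.0318 0 0 0;0.0008 -0.0318 0 0 0;0.0008 -0.0318 0 0 0;0.0008 -0.0318 0 0 0;0.0008 -0.0318 0 0 0;0 0 0 0 0;0 0 0 0 0", "force": 60}}

```text
t: 10.95
eef_pos: [0.4862, 0.287, 0.1392]
tool_rot: [0.0, 0.995, -0.103, -0.0]
contact_force: [-0.2, -0.3, -0.9]
gripper_width: 0.388
grasp_force: 60.1
```

```bash
python3 g.py .488 .287 .0139 -12
```

```text
pose [0.4862 0.287  0.1392] phi -11.9 tilt -1.0 | turn 0.003 dx 0.0017 dy -0.0004 dz 0.1253
```

Request:
{"op": "send_path", "data": {"plan": "0.0015 0 0.03 0 0;0 0 0.04 0 0;0 0 0.03 0 0;0 0 0.015 0 0;0 0 0.007 0 0;0 0 0 0 0;0 0 0 0 0", "force": 60}}

```text
t: 11.65
eef_pos: [0.489, 0.2867, 0.0181]
tool_rot: [-0.001, 0.995, -0.104, 0.001]
contact_force: [0.9, 0.4, -0.5]
gripper_width: 0.385
grasp_force: 60.2
```

```bash
python3 g.py .488 .287 .0139 -12
```

```text
pose [0.489  0.2867 0.0181] phi -12.0 tilt -1.0 | turn 0.001 dx -0.0011 dy -0.0001 dz 0.0042
```

Request:
{"op": "send_path", "data": {"plan": "0 0 0.003 0 0;0 0 0.0015 0 0;0 0 0 0 0;0 0 0 0 0.45;0 0 0 0 0.55;0 0 0 0 0.58;0 0 0 0 0.58;0 0 -0.02 0 0.58;0 0 -0.04 0 0.58;0 0 -0.04 0 0.58;0 0 -0.03 0 0.58", "force": 60}}

```text
t: 12.75
eef_pos: [0.4885, 0.2867, 0.1446]
tool_rot: [-0.001, 0.995, -0.104, 0.001]
contact_force: [0.1, 0.7, -0.6]
gripper_width: 0.582
grasp_force: 0.0
```

```bash
python3 g.py .551 .1085 .14 -8.5
```

```text
pose [0.4885 0.2867 0.1446] phi -11.9 tilt -1.0 | turn -0.06 dx 0.0882 dy 0.167 dz 0.0046
```

Scaled: -0.06 rad is -0.015.

Request:
{"op": "send_path", "data": {"plan": "0 0 0 -0.015 0.75;0.0147 0.0278 0 0 0.75;0.0147 0.0278 0 0 0.75;0.0147 0.0278 0 0 0.75;0.0147 0.0278 0 0 0.75;0.0147 0.0278 0 0 0.75;0.0147 0.0278 0.005 0 0.75;0 0 0 0 0.75;0 0 0 0 0.75", "force": 40}}

```text
t: 13.65
eef_pos: [0.5506, 0.1077, 0.1371]
tool_rot: [0.0, 0.997, -0.075, -0.0]
contact_force: [0.6, 0.6, -0.7]
gripper_width: 0.752
grasp_force: 0.0
```

```bash
python3 g.py .551 .1085 .009 -8.5
```

```text
pose [0.5506 0.1077 0.1371] phi -8.6 tilt -1.0 | turn -0.002 dx 0.0003 dy -0.0008 dz 0.1281
```

Request:
{"op": "send_path", "data": {"plan": "0 -0.0005 0.03 0 0.7;0 0 0.03 0 0.65;0 0 0.03 0 0.65;0 0 0.02 0 0.65;0 0 0.017 0 0.65;0 0 0 0 0.65;0 0 0 0 0;0 0 0 0 0;0 0 0 0 0;0 0 0 0 0;0 0 0 0 0;0 0 0 0 0", "force": 30}}

```text
t: 14.85
eef_pos: [0.5517, 0.1095, 0.0116]
tool_rot: [-0.001, 0.997, -0.074, 0.001]
contact_force: [-1.6, 1.8, 6.0]
gripper_width: 0.278
grasp_force: 30.9
```

```bash
python3 g.py .588 .351 .14 -12
```

```text
pose [0.5517 0.1095 0.0116] phi -8.5 tilt -1.0 | turn 0.061 dx -0.0147 dy -0.2438 dz -0.1284
```

Scaled: 0.061 rad is 0.0153.

Request:
{"op": "send_path", "data": {"plan": "0 0 -0.01 0 0;0 0 -0.03 0 0;0 0 -0.04 0 0;0 0 -0.04 0 0;0 0 -0.008 0.0153 0;-0.0021 -0.0348 0 0 0;-0.0021 -0.0348 0 0 0;-0.0021 -0.0348 0 0 0;-0.0021 -0.0348 0 0 0;-0.0021 -0.0348 0 0 0;-0.0021 -0.0348 0 0 0;-0.0021 -0.035 0 0 0;0 0 0 0 0;0 0 0.03 0 0;0 0 0.04 0 0;0 0 0.03 0 0;0 0 0.012 0 0;0 0 0 0 0;0 0 0 0 0", "force": 30}}

```text
t: 16.75
eef_pos: [0.5879, 0.3507, 0.0278]
tool_rot: [-0.001, 0.995, -0.105, 0.001]
contact_force: [-0.4, 0.5, 0.5]
gripper_width: 0.272
grasp_force: 30.0
```

```bash
python3 g.py .588 .351 .0156 -12
```

```text
pose [0.5879 0.3507 0.0278] phi -12.0 tilt -1.0 | turn -0.0 dx 0.0 dy -0.0004 dz 0.0122
```

Request:
{"op": "send_path", "data": {"plan": "0 0 0.008 0 0;0 0 0.004 0 0;0 0 0.0005 0 0;0 0 0 0 0;0 0 0 0 0.35;0 0 0 0 0.45;0 0 0 0 0.52;0 0 0 0 0.52;0 0 -0.02 0 0.52;0 0 -0.04 0 0.52;0 0 -0.04 0 0.52;0 0 -0.03 0 0.52", "force": 30}}

```text
t: 17.95
eef_pos: [0.5875, 0.3509, 0.1464]
tool_rot: [-0.001, 0.995, -0.104, 0.001]
contact_force: [0.3, 0.2, 0.0]
gripper_width: 0.521
grasp_force: 0.0
```

```bash
python3 g.py .6555 .0942 .15 -12
```

```text
pose [0.5875 0.3509 0.1464] phi -12.0 tilt -1.0 | turn 0.0 dx 0.1198 dy 0.237 dz -0.0036
```

Request:
{"op": "send_path", "data": {"plan": "0.015 0.0296 0 0 0.8;0.015 0.0296 0 0 0.8;0.015 0.0296 0 0 0.8;0.015 0.0296 0 0 0.8;0.015 0.0296 0 0 0.8;0.015 0.0296 0 0 0.8;0.015 0.0296 0 0 0.8;0.015 0.0296 0 0 0.8;0 0 0 0 0.8;0 0 0 0 0.8", "force": 40}}

```text
t: 18.95
eef_pos: [0.6553, 0.0927, 0.1436]
tool_rot: [0.0, 0.994, -0.106, -0.0]
contact_force: [-0.6, 0.5, 0.3]
gripper_width: 0.798
grasp_force: 0.0
```

```bash
python3 g.py .6555 .0942 .016 -12
```

Run:
```python
from m import *
t=imaging.read_camera("top");cv2.imwrite("pics/t5.png",t);cv2.imwrite("pics/s5.png",imaging.read_camera("side"))
cv2.imwrite("pics/t5c.png",cv2.resize(t[165:265,165:305],None,fx=5,fy=5,interpolation=cv2.INTER_CUBIC))
```

```text
pose [0.6553 0.0927 0.1436] phi -12.1 tilt -1.0 | turn -0.002 dx -0.0001 dy -0.0015 dz 0.1276
```

View pics/t5c.png

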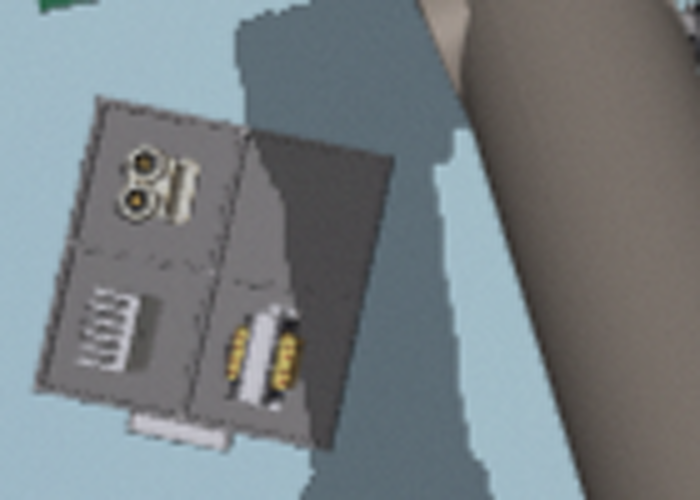

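The top crop shows the socket (155,185), sink (118,330) and trafo (263,355) upright and centred in their compartments. The cap is next.

Request:
{"op": "send_path", "data": {"plan": "0 -0.001 0.03 0 0.8;0 0 0.03 0 0.8;0 0 0.03 0 0.8;0 0 0.02 0 0.8;0 0 0.016 0 0.8;0 0 0 0 0.8;0 0 0 0 0;0 0 0 0 0;0 0 0 0 0;0 0 0 0 0;0 0 0 0 0;0 0 0 0 0", "force": 40}}

```text
t: 20.25
eef_pos: [0.6567, 0.095, 0.0195]
tool_rot: [-0.0, 0.995, -0.105, 0.001]
contact_force: [-0.8, -0.4, 6.4]
gripper_width: 0.41
grasp_force: 40.1
```

```bash
python3 g.py .570 .269 .15 -12
```

```text
pose [0.6567 0.095  0.0195] phi -12.0 tilt -1.0 | turn 0.0 dx -0.1209 dy -0.1521 dz -0.1305
```

Request:
{"op": "send_path", "data": {"plan": "0 0 -0.01 0 0;0 0 -0.03 0 0;0 0 -0.04 0 0;0 0 -0.04 0 0;0 0 -0.01 0 0;-0.0202 -0.0254 0 0 0;-0.0202 -0.0254 0 0 0;-0.0202 -0.0254 0 0 0;-0.0202 -0.0254 0 0 0;-0.0202 -0.0254 0 0 0;-0.02 -0.0251 0 0 0;0 0 0 0 0;0 0 0.03 0 0;0 0 0.04 0 0;0 0 0.03 0 0;0 0 0.012 0 0;0 0 0 0 0;0 0 0 0 0", "force": 40}}

```text
t: 22.05
eef_pos: [0.5695, 0.269, 0.0369]
tool_rot: [-0.0, 0.995, -0.105, 0.001]
contact_force: [-0.3, 0.2, 0.6]
gripper_width: 0.408
grasp_force: 40.1
```

```bash
python3 g.py .570 .269 .0235 -12
```

```text
pose [0.5695 0.269  0.0369] phi -12.0 tilt -1.0 | turn -0.0 dx 0.0005 dy -0.0001 dz 0.0134
```

Request:
{"op": "send_path", "data": {"plan": "0 0 0.008 0 0;0 0 0.0045 0 0;0 0 0.001 0 0;0 0 0 0 0;0 0 0 0 0.46;0 0 0 0 0.54;0 0 0 0 0.6;0 0 0 0 0.6;0 0 -0.02 0 0.6;0 0 -0.04 0 0.6;0 0 -0.04 0 0.6;0 0 -0.04 0 0.6;0 0.04 -0.02 0 0.6;0 0.04 0 0 0.6;0 0.04 0 0 0.6;0 0.04 0 0 0.6;0 0.04 0 0 0.6;0 0.04 0 0 0.6;0 0 0 0 0.6", "force": 40}}

```text
t: 23.95
eef_pos: [0.5175, 0.0272, 0.182]
tool_rot: [0.002, 0.994, -0.109, -0.001]
contact_force: [0.2, -0.1, -0.2]
gripper_width: 0.597
grasp_force: 0.0
```

Run:
```python
from m import *
t=imaging.read_camera("top");s=imaging.read_camera("side")
a=cv2.resize(t[170:260,165:255],(500,500),interpolation=cv2.INTER_CUBIC);b=cv2.resize(s[135:195,245:335],(300,200),interpolation=cv2.INTER_CUBIC)
c=cv2.resize(t[165:265,385:485],(300,300),interpolation=cv2.INTER_CUBIC);cv2.imwrite("pics/fin.png",np.hstack([a,np.vstack([b,c])]))
```

```text
(no output)
```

View pics/fin.png

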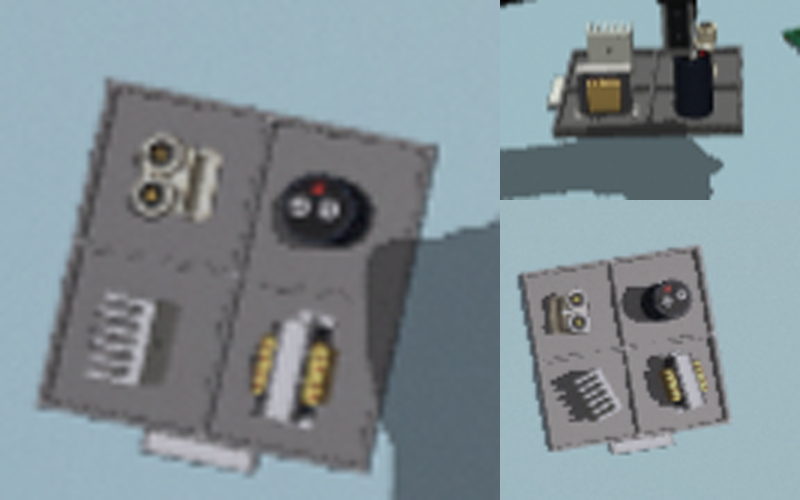

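The final view shows all four parts upright and centred in the matching compartments: socket (180,180), cap (325,210), sink (125,340) and trafo (295,370). The kit is unchanged.

```bash
python3 -c "from station import bot, imaging;print(bot.hand_in())"
```

```text
the job is handed in; nothing more can be done
None
```

The job is handed in: socket, cap, sink and trafo each stand upright in the middle of their matching compartment of the empty tray, and the finished kit was left untouched (about 24 s of the 102 s allowed).

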